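# Push the crumb tray home under the bread board

### The arm

A 6-joint arm with a two-finger parallel gripper is mounted at the origin on a cart in front of the work surface, level with it; the furniture and walls round the work are solid. World frame = base frame: x ahead of the robot, y to its left, z up, the work surface at z = 0. Lengths are in m, angles in degrees, forces in N, time in s.
With the tool pointing down it reaches from about 0.25 to 0.725 m from the base axis. Payload 9.7 kg.
Tool frame: the origin (TCP) lies at the centre of the arm's flange, where the gripper is bolted on; the fingertips stand 173 mm ahead of it and the grasp point (between the pads) lies 155 mm ahead of it; z points along the fingers, y is the line along which they close (so a half turn about z gives the same grasp; the last joint's range is limited). The gripper opens to 85 mm and grips with 20 to 120 N. Pads are 22 mm wide; open, the fingers measure 114 mm over their backs; the gripper's body (76 mm by 85 mm) begins 54 mm behind the grasp point. The pads swing forward as they close: fully open they stand 13 mm farther back than shut.
Start: joints at [-66.75, 4.979, 10.078, 95.1, 0, 90], TCP at [0.217, -0.505, 0.405] pointing down, gripper open.
Joint ranges: [-179.16, 179.16], [-48.56, 103.87], [-65.8, 70.77], [-126.05, 130.52], [-82.76, 87.17], [-180, 180]. Speed limits (degrees/s): [127.2, 127.2, 147.25, 180, 180, 180].

### API

Orientations are given as [roll, pitch, yaw] about the fixed x, y, z axes, in that order (R = Rz(yaw) Ry(pitch) Rx(roll)).
In Python, from workcell import monitor, camera, get_calibration, bot gives the robot as it stands.
- The arm moves only by the tool carry_out, never from a script. Its argument "targets" is text: rows parted by semicolons, each of 7 numbers parted by spaces: the shift along the tool's x, y, z in units of 0.04 m (1.0 is 0.04 m), then the turn, a rotation vector about the tool's x, y, z in units of 0.1 rad (1.0 is 0.1 rad), then the opening, from -1 (shut) to 1 (fully open), so that 0 is half open. A call has exactly 8 rows; each row shifts and turns the commanded pose from where the row before left it, along the tool's axes as they then stand; what a row does not reach is not made up. A row lasts 1/12 s, in which the tool goes at most 41.7 mm and 7.16 degrees, less where a joint would pass 70% of its speed; a pose out of reach is approached as far as the arm can. A call with a number of a shift or a turn outside -1 to 1 is refused whole. A call with a gripper value outside its range is refused whole. The fingers move at their own pace and stop on an object; "newtons" is the grip in N (left out, the last holds). Time passes only in rows, so rows that do not move let the fingers close, or fill a call up. It gives the time, the measured TCP pose, the force, the opening and the grip force at its end, in the units of the state.
- monitor.get_obs(): the state, without advancing time (a new reading comes with each control period).
- camera(name): name is "side" or "top" or "wrist"; returns the picture (384x512x3 uint8, red, green, blue); there is no depth.
- get_calibration(name): a dict with "fx", "fy", "cx", "cy" (pixels), "D" ([k1, k2, p1, p2, k3] as OpenCV has them; the pictures are not rectified), "view" (4x4, takes a point from world to camera coordinates). Camera axes: x right, y down, z forward; pixel columns grow to the right and rows downward; lengths in m; the calibration is good to about 2 mm. A picture is of the moment at which its call begins: read the wrist's pose just before it. get_calibration takes no time and is no camera call; for the wrist camera it gives the pose at the moment of the call.
- bot.job_done(): hands the job in; it is judged then, once.
The state is a dict: "time": time; "q": joint angles; "qd": joint speeds; "joint_efforts": joint torques, N m; "ee_pos": TCP position; "tcp_rot": TCP orientation; "wrist_force": force on the tool from outside, world axes, zero at the start; "torque": the same for the moment, N m; "opening": finger opening in m; "grasp_force": force on a finger pad.
Only numpy, scipy, OpenCV 4.12 (cv2) and the standard library are available. Lean on these libraries where they do the work, as an engineer would, in place of code of your own. Each camera call takes 0.05 s, during which the arm holds its last target. There are 200 camera calls.

### The job

The bread board's crumb tray has been emptied and left on the worktop in front of the board's open end. Push the tray endways along the worktop, into the narrow opening between the board's two side rails, and on until it is fully home against the stop at the back of the board. Only push it: the tray must never be lifted off the worktop, and the tin lying on the board and the mug, teaspoon and sugar jar must stay where they are.

Things in the scene. Friction and masses are not known exactly. Their poses are not given: they have to be found in the camera images.
- crumb_tray: Loose open steel tray, a shallow pan: 170 mm long (its x), 110 mm wide (its y), 28 mm high; upright walls and floor 3 mm thick, so 164 x 104 mm inside; corners rounded to 12 mm seen from above; about 0.25 kg. Origin: centre of its underside, on the worktop (z = 0). Same both ways round. Starts askew by up to 25 degrees, its +x end towards the board.
- bread_board: Slatted wooden bread board, 200 mm long (its x), 150 mm wide (its y), 52 mm high; it does not shift. Origin: centre of its underside, on the worktop. Its -x end is open and faces the tray; the tray's bay lies under the slats, open at the bottom on to the worktop. Side rails 18 mm wide, to the right and left of the bay, their ends hardly rounded.
- bay_mouth (a point): Middle of the board's open end, at worktop height (100 mm from the board's origin); axes as the board's: +x leads into the bay. The opening is 114 mm wide between the side rails (inner faces at y = -57 and +57 mm), 2 mm to spare on each side of the tray, and 35 mm high; the bay is 166 mm deep to the stop, the solid rear rail.
- tray_home (a point): Where the centre of the tray's underside is when the tray is fully home against the stop, 81 mm inside the bay mouth; axes as the board's. The tray's near end then stands 4 mm out of the board's open end.
- fish_tin: Shallow metal food tin with a ring-pull lid, 105 x 63 x 26 mm, lying loose on the slats in the rear half of the bread board. Origin: centre of its underside. Leave it where it is.
- mug: Dark mug, 86 mm across, 119 mm with its handle, 99 mm high, to the right of the work. Origin: underside, near its middle. Leave it where it is.
- teaspoon: Steel teaspoon, 137 x 28 x 13 mm, lying to the right of the work. Origin: underside, middle. Leave it where it is.
- sugar_jar: White jar with a wooden lid, 74 mm across, 85 mm high, beyond the board on the left. Origin: centre of its underside. Leave it where it is.

How it is judged:
By the outcome, as a careful person would: the job done as asked, in the order asked, and still so for the second after the job is handed in, with the robot touching nothing.
It also fails if it takes over 72 s, if anything falls off the work surface, if the arm or the gripper's body presses on something with over 40 N, if the wrist force passes 120 N, or if a joint passes its speed limit or range.

## Working session

There is one attempt and no reset: what is moved stays moved. The work goes in short steps, Python scripts to look and compute and a tool call to move; the robot and the scene stay as the last step left them, time stands still between calls to the robot, and variables do not carry over. Pictures are saved under pics/ and viewed, at most 10 in all, crops included, and the job is handed in when it is done.

Besides the shell and the picture viewer there is one more tool, called after "Emit:" as name(argument=value, ...), one argument or row to a line, values as JSON. carry_out: Moves the arm, as the interface text tells. Shifts and turns lie within -1 to 1; 1 stands for 0.04 m of shift or 0.1 rad of turn. Its arguments: {"type":"object","properties":{"targets":{"type":"string"},"newtons":{"type":"number"}},"required":["targets"]}

```bash
mkdir -p pics; ls; python3 - <<'E'
from workcell import monitor,camera,get_calibration
import cv2,numpy as np
o=monitor.get_obs();print(o)
for n in("top","side"):
    im=camera(n);cv2.imwrite(f"pics/{n}0.png",cv2.resize(im[:,:,::-1],(800,600),interpolation=cv2.INTER_CUBIC))
    c=get_calibration(n);print(n,c)
E
```

```text
pics
{'time': 0.0, 'q': array([-6.67474865e+01,  5.01259858e+00,  1.00332715e+01,  9.50985885e+01,
        3.46499924e-04,  8.99991384e+01]), 'qd': array([ 0.0794093 ,  0.03508039,  0.01943524,  0.00084523, -0.05395656,
        0.17442807]), 'joint_efforts': array([-5.83019810e-04, -5.20383596e+01,  4.64808977e+01,  1.58467039e-02,
       -1.03015370e-04,  4.41797340e-06]), 'ee_pos': array([ 0.21713519, -0.50533302,  0.40395793]), 'tcp_rot': array([-1.79922084e+02, -3.47671250e-04,  2.32533746e+01]), 'wrist_force': array([ 0.75968828, -0.05468831,  0.26665537]), 'torque': array([-0.0156213 ,  0.04403526, -0.01517069]), 'grasp_force': 0.0, 'opening': 0.08547418063089769}
top {'fx': 461.74757255009723, 'fy': 461.74757255009723, 'cx': 264.2973161832142, 'cy': 186.40179805753954, 'D': array([-0.11931105,  0.        ,  0.        ,  0.        ,  0.        ]), 'view': array([[ 0.00599095, -0.99991541,  0.01154489, -0.05085687],
       [-0.99868688, -0.0065702 , -0.05080699,  0.4895687 ],
       [ 0.05087854, -0.01122535, -0.99864176,  1.5188637 ],
       [ 0.        ,  0.        ,  0.        ,  1.        ]])}
side {'fx': 358.90468086938733, 'fy': 358.90468086938733, 'cx': 253.21780597393078, 'cy': 191.05159549551772, 'D': array([-0.11303247,  0.        ,  0.        ,  0.        ,  0.        ]), 'view': array([[-0.94070523, -0.33836701, -0.02411324,  0.46130088],
       [-0.12054843,  0.39989077, -0.90860082,  0.13441377],
       [ 0.3170832 , -0.85181873, -0.41696894,  1.06913528],
       [ 0.        ,  0.        ,  0.        ,  1.        ]])}
```

View pics/top0.png

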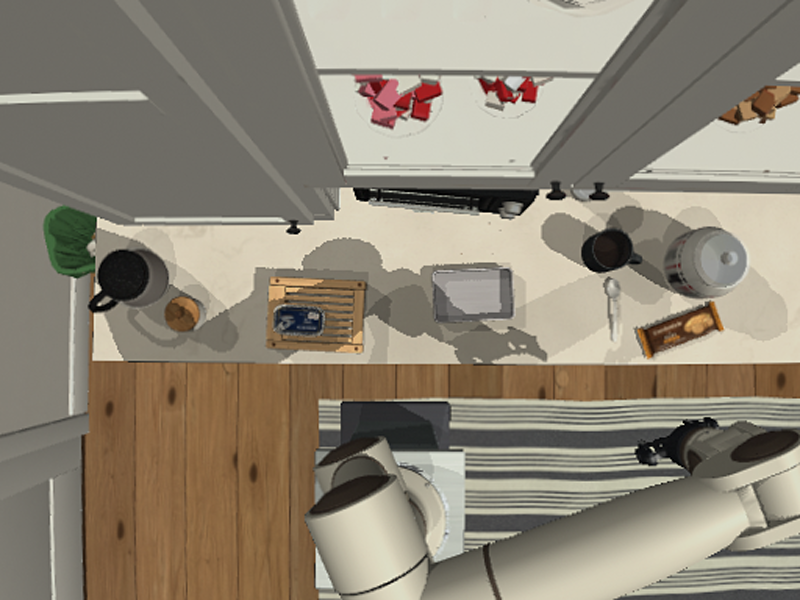

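View pics/side0.png

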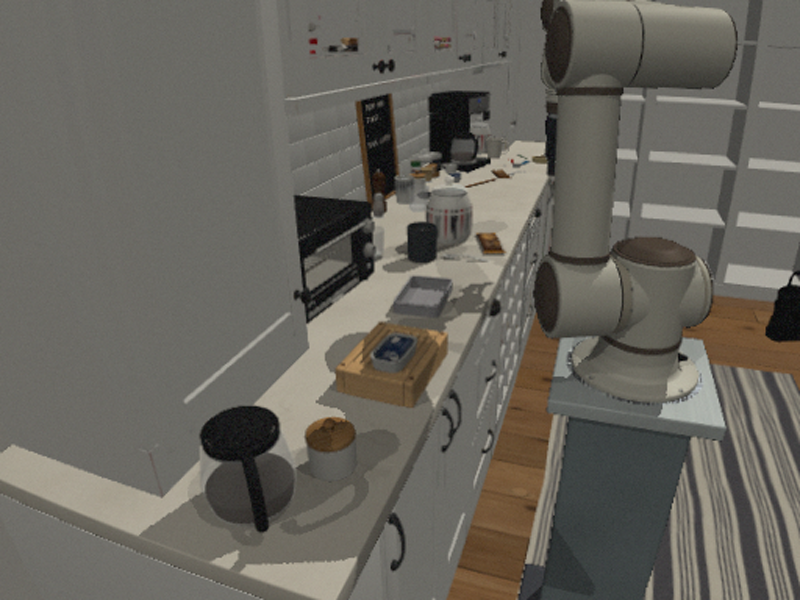

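The top view shows the board at about (316,314) with the tin on it and the tray at (472,293). The mug is at (610,250), the spoon at (613,308) and the jar at (183,313). The side view agrees. Next I'll enlarge a crop.

```bash
cat > h.py <<'E'
import cv2,numpy as np
from workcell import monitor,camera,get_calibration
def cal(n):
    c=get_calibration(n);K=np.array([[c['fx'],0,c['cx']],[0,c['fy'],c['cy']],[0,0,1.]]);return K,c['D'],c['view']
def ray(c,px,z):
    K,D,V=c;u=cv2.undistortPoints(np.array(px,float).reshape(-1,1,2),K,D).reshape(-1,2)
    R=V[:3,:3];o=-R.T@V[:3,3];d=np.c_[u,np.ones(len(u))]@R
    return o+d*((z-o[2])/d[:,2])[:,None]
def proj(c,P):
    K,D,V=c;return cv2.projectPoints(np.array(P,float).reshape(-1,3),cv2.Rodrigues(V[:3,:3])[0],V[:3,3],K,D)[0].reshape(-1,2)
def crop(im,x0,y0,w,h,s,name):
    cv2.imwrite(name,cv2.resize(im[y0:y0+h,x0:x0+w,::-1],None,fx=s,fy=s,interpolation=cv2.INTER_CUBIC))
E
python3 - <<'E'
from h import *
im=camera("top");crop(im,165,160,170,75,4.7,"pics/c1.png")
E
```

```text
(no output)
```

View pics/c1.png

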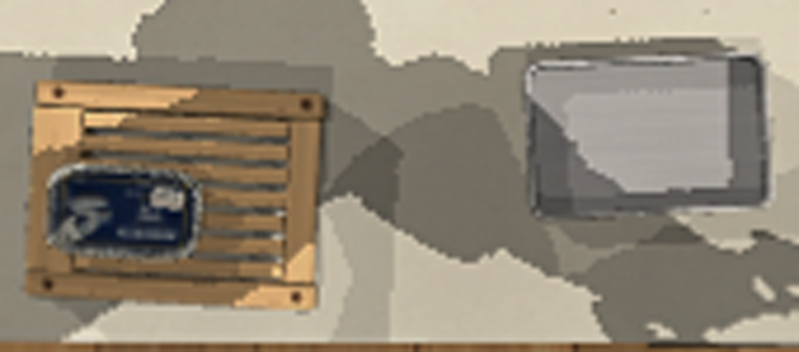

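The crop shows the board's top corners near (37,80), (327,93), (317,309) and (24,297). The tray rim spans about (527,57) to (770,212), turned slightly the other way.

```bash
python3 - <<'E'
from h import *
c=cal("top")
f=lambda p:np.array(p)/4.7+[165,160]-0.4
b=ray(c,f([(327,93),(37,80),(24,297),(317,309)]),.052)[:,:2] # open-far, rear-far, rear-near, open-near
print(b.round(4),[np.linalg.norm(b[i]-b[i-1]).round(4) for i in range(4)])
xb=(b[1]+b[2]-b[0]-b[3]);print("board",b.mean(0),np.degrees(np.arctan2(xb[1],xb[0])))
t=lambda p:ray(c,f(p),.028)[:,:2]
L=t([(527,72),(533,205)]);Rr=t([(770,65),(770,200)]);T=t([(545,60),(755,53)]);B=t([(545,215),(760,209)])
for n,l in(("L",L),("R",Rr),("T",T),("B",B)):
    d=l[1]-l[0];print(n,l.round(4),np.degrees(np.arctan2(d[1],d[0])))
print(L.mean(0)-Rr.mean(0),T.mean(0)-B.mean(0),(L.mean(0)+Rr.mean(0))/2,(T.mean(0)+B.mean(0))/2)
for p in((610,250),(613,308)):print(ray(c,np.array(p)*.64,0.05 if p[1]==250 else 0))
E
```

```text
[[0.5099 0.0502]
 [0.5177 0.2507]
 [0.3682 0.2575]
 [0.3616 0.0558]] [np.float64(0.1484), np.float64(0.2006), np.float64(0.1497), np.float64(0.2018)]
board [0.43936215 0.15354287] 87.96746922832678
L [[ 0.5272 -0.0883]
 [ 0.4342 -0.0929]] -177.15478458074685
R [[ 0.5334 -0.2591]
 [ 0.4386 -0.259 ]] 179.94307062358067
T [[ 0.5357 -0.1008]
 [ 0.5418 -0.2485]] -87.65535938085733
B [[ 0.4272 -0.1013]
 [ 0.4322 -0.252 ]] -88.1019717245968
[-0.00529529  0.16848357] [0.10898373 0.00195407] [ 0.48333151 -0.17482658] [ 0.48423779 -0.17566573]
[[ 0.57760688 -0.46138618  0.05      ]]
[[ 0.45706833 -0.48129703  0.        ]]
```

Emit:
carry_out(
  targets="0 0 0 0 0 0.883 1; 0 0 0 0 0 0.883 1; 0 0 0 0 0 0.883 1; 0 0 0 0 0 0.883 1; 0 0 0 0 0 0.882 1; 0.5 -0.75 0 0 0 0 0.4; 0.5 -0.75 0 0 0 0 0.4; 0.5 -0.75 0 0 0 0 0.4",
)

```text
time: 0.82
ee_pos: [0.2805, -0.4167, 0.4041]
tcp_rot: [-180.0, 0.0, -2.1]
wrist_force: [0.9, 0.1, -0.2]
opening: 0.0598
grasp_force: 0.0
```

Emit:
carry_out(
  targets="0.5 -0.75 0.3 0 0 0 0.4; 0.5 -0.75 0.3 0 0 0 0.4; 0.5 -0.75 0.3 0 0 0 0.4; 0.5 -0.75 0.3 0 0 0 0.4; 0.5 -0.75 0.3 0 0 0 0.4; 0.5 -0.75 0.3 0 0 0 0.4; 0.5 -0.75 0.3 0 0 0 0.4; 0.5 -0.75 0.3 0 0 0 0.4",
)

```text
time: 1.48
ee_pos: [0.4493, -0.1816, 0.3081]
tcp_rot: [180.0, -0.0, -2.0]
wrist_force: [0.7, -0.4, 0.6]
opening: 0.0597
grasp_force: 0.0
```

```bash
cat >> h.py <<'E'
BC=np.array([.4394,.1535]);BY=np.radians(88.0)
def st():
    o=monitor.get_obs();print("t",round(o['time'],2),"p",o['ee_pos'].round(4),"rot",o['tcp_rot'].round(2),"q",o['q'].round(1),"F",o['wrist_force'].round(1),"op",round(o['opening'],4));return o
def go(x,y,z,yaw=None):
    "units: tool-frame shift to target, in present tool axes, and turn about tool z"
    o=st();a=np.radians(o['tcp_rot'][2]);d=np.array([x,y])-o['ee_pos'][:2]
    s=[d@[np.cos(a),np.sin(a)],d@[np.sin(a),-np.cos(a)],o['ee_pos'][2]-z]
    print("units",(np.array(s)/.04).round(3), None if yaw is None else round(-np.radians(yaw-o['tcp_rot'][2])/.1,3))
E
python3 - <<'E'
from h import *
go(.455,-.178,.30,-2)
crop(camera("wrist"),0,0,512,384,1.5,"pics/w1.png")
E
```

```text
t 1.48 p [ 0.4493 -0.1816  0.3081] rot [ 1.80e+02 -1.00e-02 -2.04e+00] q [-22.   -4.8 -10.4  84.4  -0.  160. ] F [ 0.7 -0.4  0.6] op 0.0597
units [ 0.139 -0.096  0.201] -0.007
```

View pics/w1.png

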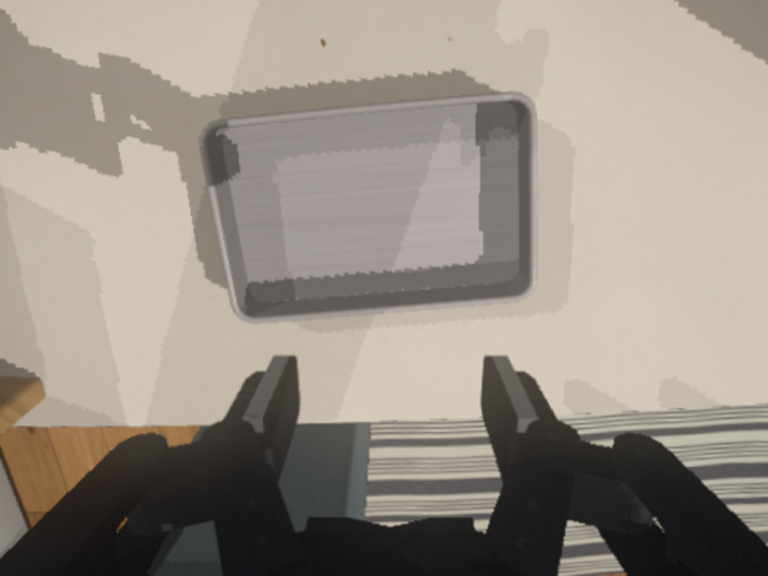

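The wrist view shows the tray rim at (205,125), (535,95), (535,298) and (240,320), with the fingers clear on the near side. I'll cross-check the tray pose from this picture.

```bash
python3 - <<'E'
from h import *
c=cal("wrist")
L,R,T,B=[ray(c,np.array(p)/1.5-.2,.028)[:,:2] for p in([(204,150),(238,300)],[(536,120),(536,280)],[(225,122),(520,94)],[(255,320),(515,298)])]
for l in(L,R,T,B):
    d=l[1]-l[0];print(l.round(4),np.degrees(np.arctan2(d[1],d[0])).round(2))
print((T.mean(0)+B.mean(0))/2,(L.mean(0)+R.mean(0))/2,T.mean(0)-B.mean(0),L.mean(0)-R.mean(0))
E
```

```text
[[ 0.5205 -0.0855]
 [ 0.4396 -0.0924]] -175.14
[[ 0.5291 -0.2514]
 [ 0.4458 -0.2561]] -176.8
[[ 0.5335 -0.098 ]
 [ 0.5414 -0.243 ]] -86.86
[[ 0.4274 -0.1004]
 [ 0.4357 -0.2451]] -86.69
[ 0.48450543 -0.17160709] [ 0.48375038 -0.17134189] [0.10593297 0.00223454] [-0.00739835  0.16480878]
```

Emit:
carry_out(
  targets="0.27 -0.19 0.6 0 0 0 0.4; 0 0 0.6 0 0 0 0.4; 0 0 0.6 0 0 0 0.4; 0 0 0.6 0 0 0 0.4; 0 0 0.4 0 0 0 0.4; 0 0 0.2 0 0 0 0.4; 0 0 0.1 0 0 0 0.4; 0 0 0 0 0 0 0.4",
)

```text
time: 2.2
ee_pos: [0.4597, -0.1762, 0.1844]
tcp_rot: [-180.0, 0.0, -2.0]
wrist_force: [-0.2, -0.5, 0.1]
opening: 0.0602
grasp_force: 0.0
```

Emit:
carry_out(
  targets="-0.15 0 0 0 0 0 0.4; -0.15 0 0 0 0 0 0.4; -0.15 0 0 0 0 0 0.4; -0.15 0 0 0 0 0 0.4; -0.15 0 0 0 0 0 0.4; -0.15 0 0 0 0 0 0.4; -0.15 0 0 0 0 0 0.4; -0.15 0 0 0 0 0 0.4",
)

```text
time: 2.87
ee_pos: [0.4115, -0.1746, 0.1853]
tcp_rot: [180.0, -0.1, -2.0]
wrist_force: [4.9, -0.2, 3.1]
opening: 0.0598
grasp_force: 2.1
```

```bash
python3 - <<'E'
from h import *
go(.387,-.174,.183)
crop(camera("wrist"),0,0,512,384,1.5,"pics/w2.png")
E
```

```text
t 2.87 p [ 0.4115 -0.1746  0.1853] rot [ 1.7997e+02 -9.0000e-02 -2.0400e+00] q [-23.   -7.6 -26.7  70.9   0.  159.1] F [ 4.9 -0.2  3.1] op 0.0598
units [-0.613  0.008  0.057] None
```

View pics/w2.png

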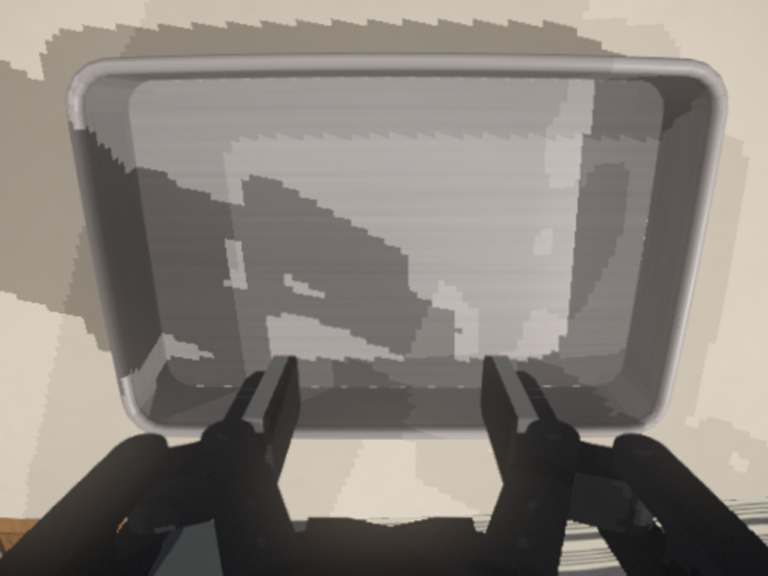

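The tray is now square with the gripper and the fingers bear on its near inner wall. The rim's far edge runs at about row 57–60 and the near edge at about row 437. I'll measure its pose.

```bash
python3 - <<'E'
from h import *
c=cal("wrist")
L,R,T,B=[ray(c,np.array(p)/1.5-.2,.028)[:,:2] for p in([(69,120),(120,390)],[(727,120),(672,390)],[(130,56),(680,60)],[(160,436),(640,436)])]
for l in(L,R,T,B):
    d=l[1]-l[0];print(l.round(4),np.degrees(np.arctan2(d[1],d[0])).round(2))
m=(T.mean(0)+B.mean(0)+L.mean(0)+R.mean(0))/4
m=np.array([(T.mean(0)+B.mean(0))[0]/2,(L.mean(0)+R.mean(0))[1]/2])
print(m,T.mean(0)-B.mean(0),L.mean(0)-R.mean(0))
u=np.array([np.cos(BY),np.sin(BY)]);n=np.array([-u[1],u[0]]);print("along,lat",(m-BC)@u,(m-BC)@n)
E
```

```text
[[ 0.4943 -0.0947]
 [ 0.4155 -0.0915]] 177.73
[[ 0.4881 -0.264 ]
 [ 0.409  -0.2608]] 177.64
[[ 0.5084 -0.1137]
 [ 0.5027 -0.2495]] -92.4
[[ 0.3986 -0.1008]
 [ 0.3927 -0.253 ]] -92.23
[ 0.45056829 -0.17774722] [ 0.10987897 -0.00470919] [0.00631243 0.16927861]
along,lat -0.3306556691662404 -0.02272184600169865
```

Emit:
carry_out(
  targets="-0.15 0 0 0 0 0 0.4; -0.15 0 0 0 0 0 0.4; -0.14 0 0 0 0 0 0.4; -0.14 0 0 0 0 0 0.4; 0 0 0 0 0 0 0.4; 0.3 0 0 0 0 0 0.4; 0.1 0 -0.8 0 0 0 0.4; 0 0 -1 0 0 0 0.4",
)

```text
time: 3.58
ee_pos: [0.4035, -0.1736, 0.254]
tcp_rot: [-179.8, 0.5, -2.0]
wrist_force: [2.5, -0.1, -0.5]
opening: 0.0595
grasp_force: 0.0
```

Emit:
carry_out(
  targets="0 0 -0.5 0 0 -0.98 0.4; 0 0 -0.5 0 0 -0.98 0.4; 0 0 0 0 0 -0.98 0.4; 0 0 0 0 0 -0.98 0.4; 0 0 0 0 0 -0.98 0.4; 0 0 0 0 0 -0.98 0.4; 0 0 0 0 0 -0.98 0.4; 0 0 0 0 0 -0.98 0.4",
)

```text
time: 4.25
ee_pos: [0.4041, -0.1741, 0.2957]
tcp_rot: [-179.9, 0.1, 43.1]
wrist_force: [0.3, -0.3, 0.4]
opening: 0.0598
grasp_force: 0.0
```

Emit:
carry_out(
  targets="0 0 0 0 0 -0.98 0.4; 0 0 0 0 0 -0.98 0.4; 0 0 0 0 0 -0.98 0.4; 0 0 0 0 0 -0.98 0.4; 0 0 0 0 0 -0.98 0.4; 0 0 0 0 0 -0.98 0.4; 0 0 0 0 0 -0.98 0.4; 0 0 0 0 0 -0.98 0.4",
)

```text
time: 4.92
ee_pos: [0.404, -0.1741, 0.2957]
tcp_rot: [-179.8, -0.0, 88.1]
wrist_force: [-0.1, 0.0, -0.1]
opening: 0.0598
grasp_force: 0.0
```

```bash
python3 - <<'E'
from h import *
go(.4238,-.294,.26,88)
crop(camera("top"),165,160,170,75,4.7,"pics/c2.png")
E
```

```text
t 4.92 p [ 0.404  -0.1741  0.2957] rot [-1.7983e+02 -4.0000e-02  8.8070e+01] q [-23.3 -10.8 -17.1  83.9  -0.   68.6] F [-0.1  0.  -0.1] op 0.0598
units [-2.98   0.595  0.893] 0.012
```

View pics/c2.png

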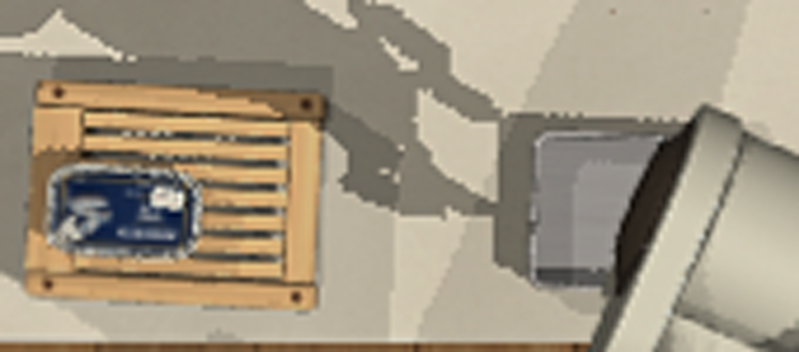

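Board and tin are unmoved; the tray's front edge runs from (533,135) to (529,286), roughly in line with the board. Now I'll go behind the tray.

Emit:
carry_out(
  targets="-0.7 0.15 0 0 0 0 0.4; -0.7 0.15 0 0 0 0 0.4; -0.7 0.15 0 0 0 0 0.4; -0.7 0.15 0 0 0 0 0.4; -0.28 0 0 0 0 0 0.4; 0 0 0 0 0 0 0.4; 0 0 0 0 0 0 0.4; 0 0 0 0 0 0 0.4",
)

```text
time: 5.63
ee_pos: [0.4236, -0.2974, 0.2963]
tcp_rot: [-179.9, -0.1, 87.8]
wrist_force: [-0.9, 0.3, -0.2]
opening: 0.0597
grasp_force: 0.0
```

```bash
python3 - <<'E'
from h import *
go(.4238,-.294,.183,88)
crop(camera("wrist"),0,0,512,384,1.5,"pics/w3.png")
E
```

```text
t 5.63 p [ 0.4236 -0.2974  0.2963] rot [-1.7994e+02 -5.0000e-02  8.7760e+01] q [-35.1  -0.2  -7.2  83.    0.   57.2] F [-0.9  0.3 -0.2] op 0.0597
units [8.600e-02 2.000e-03 2.834e+00] -0.042
```

View pics/w3.png

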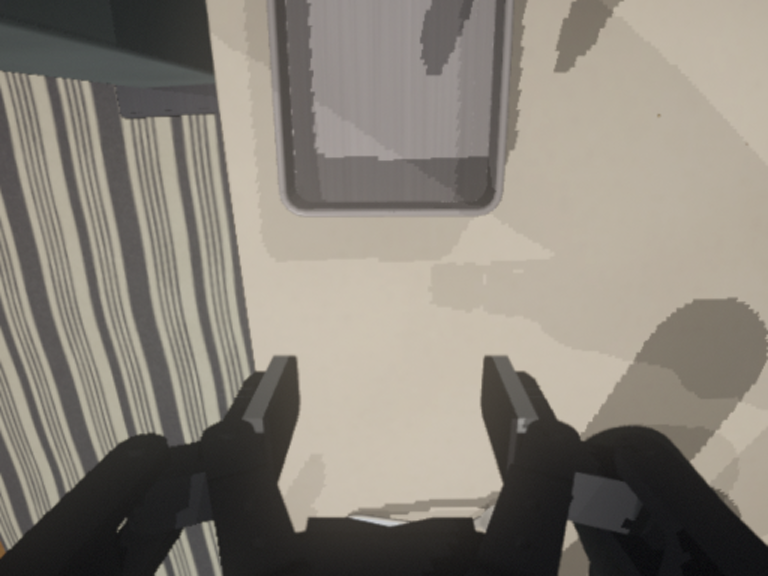

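The wrist view shows the tray's rear end: left edge (271,0)–(283,185), right edge (514,0)–(502,185), rear rim at about row 215. The spoon is well behind the fingers.

```bash
python3 - <<'E'
from h import *
c=cal("wrist")
L,R,B=[ray(c,np.array(p)/1.5-.2,.028)[:,:2] for p in([(271,5),(282,180)],[(514,5),(503,180)],[(300,215),(485,215)])]
u=np.array([np.cos(BY),np.sin(BY)]);n=np.array([-u[1],u[0]])
for l in(L,R,B):
    d=l[1]-l[0];print(((l-BC)@np.c_[u,n]).round(4),np.degrees(np.arctan2(d[1],d[0])).round(2))
p=np.array([.4236,-.2974]);print((p-BC)@u,(p-BC)@n)
E
```

```text
[[-0.3194  0.054 ]
 [-0.3976  0.054 ]] -92.03
[[-0.3199 -0.0549]
 [-0.3981 -0.0544]] -92.37
[[-0.415   0.0462]
 [-0.4155 -0.0465]] -2.26
-0.45117673595080976 5.419200374401442e-05
```

Emit:
carry_out(
  targets="0 0 0.7 0 0 -0.04 0.4; 0 0 0.7 0 0 0 0.4; 0 0 0.6 0 0 0 0.4; 0 0 0.4 0 0 0 0.4; 0 0 0.25 0 0 0 0.4; 0 0 0.15 0 0 0 0.4; 0.2 0 0 0 0 0 0.4; 0.2 0 0 0 0 0 0.4",
)

```text
time: 6.35
ee_pos: [0.4246, -0.2817, 0.1855]
tcp_rot: [180.0, 0.0, 88.0]
wrist_force: [-0.0, 0.6, -0.2]
opening: 0.0598
grasp_force: 0.0
```

Emit:
carry_out(
  targets="0.2 0 0 0 0 0 0.4; 0.2 0 0 0 0 0 0.4; 0.2 0 0 0 0 0 0.4; 0.2 0 0 0 0 0 0.4; 0.25 0 0 0 0 0 0.4; 0.25 0 0 0 0 0 0.4; 0.25 0 0 0 0 0 0.4; 0.25 0 0 0 0 0 0.4",
)

```text
time: 7.02
ee_pos: [0.4269, -0.2093, 0.1849]
tcp_rot: [180.0, 0.0, 88.0]
wrist_force: [-1.2, -3.4, 3.6]
opening: 0.0598
grasp_force: 2.1
```

Emit:
carry_out(
  targets="0.25 0 0 0 0 0 0.4; 0.25 0 0 0 0 0 0.4; 0.25 0 0 0 0 0 0.4; 0.25 0 0 0 0 0 0.4; 0.25 0 0 0 0 0 0.4; 0.2 0 0 0 0 0 0.4; 0.15 0 0 0 0 0 0.4; 0 0 0 0 0 0 0.4",
)

```text
time: 7.68
ee_pos: [0.4289, -0.145, 0.1843]
tcp_rot: [-180.0, -0.1, 88.1]
wrist_force: [-0.0, 0.5, -0.4]
opening: 0.0597
grasp_force: 0.0
```

```bash
python3 - <<'E'
from h import *
o=st();u=np.array([np.cos(BY),np.sin(BY)]);n=np.array([-u[1],u[0]]);p=o['ee_pos'][:2];print((p-BC)@u,(p-BC)@n)
crop(camera("wrist"),0,0,512,384,1.5,"pics/w4.png")
E
```

```text
t 7.68 p [ 0.4289 -0.145   0.1843] rot [-1.7995e+02 -8.0000e-02  8.8100e+01] q [-18.7  -6.6 -25.9  70.8   0.1  73.2] F [-0.   0.5 -0.4] op 0.0597
-0.29871244725969814 3.0409280291328873e-05
```

View pics/w4.png

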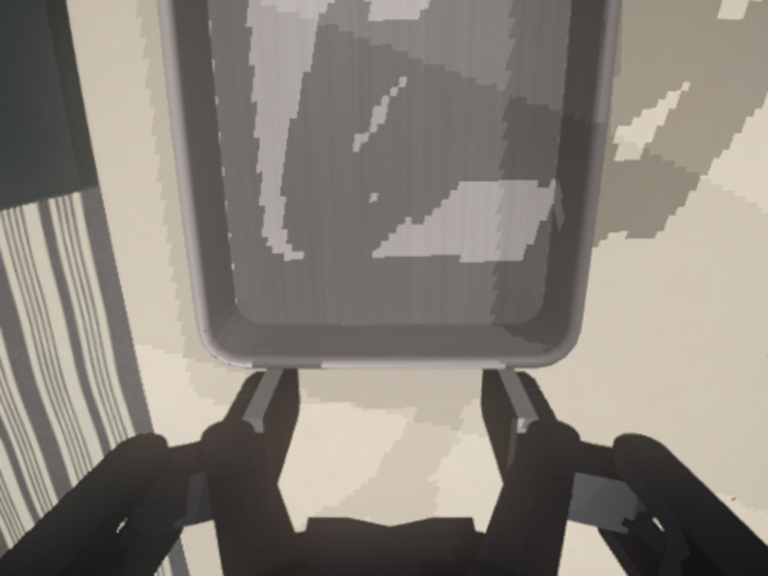

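The tray is square and centred between the fingers, with left edge (160,0)–(197,300) and right edge (620,0)–(585,300). I'll compute its pose and get a close-up of the mouth.

```bash
python3 - <<'E'
from h import *
c=cal("wrist")
L,R,B=[ray(c,np.array(p)/1.5-.2,.028)[:,:2] for p in([(159,5),(197,300)],[(621,5),(585,300)],[(240,366),(545,366)])]
u=np.array([np.cos(BY),np.sin(BY)]);n=np.array([-u[1],u[0]])
for l in(L,R,B):
    d=l[1]-l[0];print(((l-BC)@np.c_[u,n]).round(4),np.degrees(np.arctan2(d[1],d[0])).round(2))
crop(camera("top"),165,168,90,66,8.8,"pics/c3.png")
E
```

```text
[[-0.191   0.0564]
 [-0.2661  0.0556]] -91.37
[[-0.191  -0.0537]
 [-0.266  -0.0535]] -92.14
[[-0.2868  0.0455]
 [-0.2867 -0.0443]] -1.95
```

View pics/c3.png

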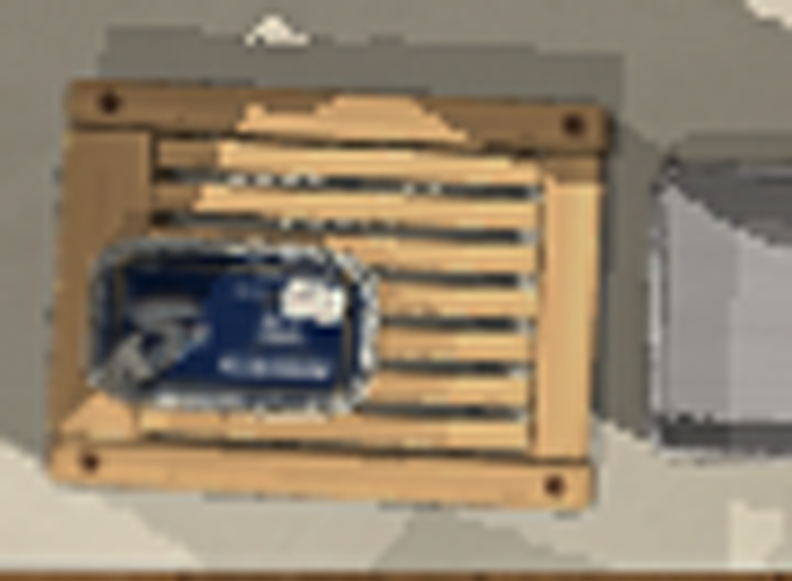

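The close-up shows the board's open-end corners at (608,105) and (592,510) and its rear corners at (72,80) and (48,483). The tray's front edge runs from (660,180) to (651,430), with its sides near rows 157 and 457.

```bash
python3 - <<'E'
from h import *
c=cal("top");f=lambda p:np.array(p,float)/8.8+[165,168]-.44
b=ray(c,f([(608,105),(72,80),(48,483),(592,510)]),.052)[:,:2]
x=b[1]+b[2]-b[0]-b[3];y=b[2]+b[3]-b[0]-b[1]
print("board",b.mean(0),np.degrees(np.arctan2(x[1],x[0])),np.degrees(np.arctan2(y[1],y[0]))-90,np.linalg.norm(x)/2,np.linalg.norm(y)/2)
bc=b.mean(0);a=np.arctan2(x[1],x[0]);M=np.c_[[np.cos(a),np.sin(a)],[-np.sin(a),np.cos(a)]]
print(((b-bc)@M).round(4))
print(((ray(c,f([(660,180),(651,430),(690,157),(690,457)]),.028)[:,:2]-bc)@M).round(4))
E
```

```text
board [0.43939483 0.15366888] 87.66795920926883 87.83076131714606 0.19915623333763585 0.14850695873552164
[[-0.0988 -0.0743]
 [ 0.0993 -0.0742]
 [ 0.0999  0.0742]
 [-0.1003  0.0743]]
[[-0.1182 -0.0487]
 [-0.1194  0.0444]
 [-0.129  -0.0578]
 [-0.1344  0.0538]]
```

Emit:
carry_out(
  targets="0.15 0 0 0 0 0.03 0.4; 0.15 0 0 0 0 0 0.4; 0.15 0 0 0 0 0 0.4; 0.15 0 0 0 0 0 0.4; 0.15 0 0 0 0 0 0.4; 0.15 0 0 0 0 0 0.4; 0.1 0 0 0 0 0 0.4; 0.1 0 0 0 0 0 0.4",
)

```text
time: 8.45
ee_pos: [0.4307, -0.1018, 0.1847]
tcp_rot: [-180.0, 0.0, 87.9]
wrist_force: [-0.1, -1.3, -0.5]
opening: 0.0597
grasp_force: 0.7
```

Emit:
carry_out(
  targets="0.15 0 0 0 0 0 0.4; 0.15 0 0 0 0 0 0.4; 0.15 0 0 0 0 0 0.4; 0.15 0 0 0 0 0 0.4; 0.15 0 0 0 0 0 0.4; 0.15 0 0 0 0 0 0.4; 0.15 0 0 0 0 0 0.4; 0.15 0 0 0 0 0 0.4",
)

```text
time: 9.12
ee_pos: [0.4325, -0.0538, 0.1847]
tcp_rot: [180.0, 0.0, 87.9]
wrist_force: [0.4, -2.3, -1.4]
opening: 0.0597
grasp_force: 0.8
```

Emit:
carry_out(
  targets="0.15 0 0 0 0 0 0.4; 0.15 0 0 0 0 0 0.4; 0.15 0 0 0 0 0 0.4; 0.15 0 0 0 0 0 0.4; 0.15 0 0 0 0 0 0.4; 0.15 0 0 0 0 0 0.4; 0.15 0 0 0 0 0 0.4; 0.15 0 0 0 0 0 0.4",
)

```text
time: 9.78
ee_pos: [0.4343, -0.0058, 0.1847]
tcp_rot: [180.0, 0.0, 87.9]
wrist_force: [0.8, -2.1, -0.2]
opening: 0.0598
grasp_force: 0.9
```

```bash
python3 - <<'E'
from h import *
o=st();u=np.array([np.cos(BY),np.sin(BY)]);n=np.array([-u[1],u[0]]);p=o['ee_pos'][:2];print((p-BC)@u,(p-BC)@n)
E
```

```text
t 9.78 p [ 0.4343 -0.0058  0.1847] rot [180.     0.    87.86] q [ -0.8  -9.3 -28.2  71.1  -0.   91.4] F [ 0.8 -2.1 -0.2] op 0.0598
-0.15939777191907928 -0.0004976654815928184
```

Emit:
carry_out(
  targets="0.15 0 0 0 0 0 0.4; 0.15 0 0 0 0 0 0.4; 0.15 0 0 0 0 0 0.4; 0.15 0 0 0 0 0 0.4; 0.12 0 0 0 0 0 0.4; 0.1 0 0 0 0 0 0.4; 0.08 0 0 0 0 0 0.4; 0.05 0 0 0 0 0 0.4",
)

```text
time: 10.45
ee_pos: [0.4358, 0.0319, 0.1847]
tcp_rot: [-180.0, -0.0, 87.9]
wrist_force: [-0.1, -2.4, -0.3]
opening: 0.0597
grasp_force: 1.1
```

Emit:
carry_out(
  targets="0.02 0 0 0 0 0 0.4; 0.02 0 0 0 0 0 0.4; 0.02 0 0 0 0 0 0.4; 0.02 0 0 0 0 0 0.4; 0.02 0 0 0 0 0 0.4; 0.02 0 0 0 0 0 0.4; 0.02 0 0 0 0 0 0.4; 0.02 0 0 0 0 0 0.4",
)

```text
time: 11.12
ee_pos: [0.436, 0.038, 0.1847]
tcp_rot: [-180.0, 0.0, 87.9]
wrist_force: [-0.8, -2.2, 0.3]
opening: 0.0599
grasp_force: 1.1
```

Emit:
carry_out(
  targets="0.015 0 0 0 0 0 0.4; 0.015 0 0 0 0 0 0.4; 0.015 0 0 0 0 0 0.4; 0.015 0 0 0 0 0 0.4; 0.015 0 0 0 0 0 0.4; 0 0 0 0 0 0 0.4; 0 0 0 0 0 0 0.4; 0 0 0 0 0 0 0.4",
)

```text
time: 11.78
ee_pos: [0.4359, 0.04, 0.1847]
tcp_rot: [-180.0, 0.2, 87.8]
wrist_force: [-2.6, -12.5, 3.0]
opening: 0.0599
grasp_force: 6.4
```

Emit:
carry_out(
  targets="0.01 0 0 0 0 0 0.4; 0.01 0 0 0 0 0 0.4; 0 0 0 0 0 0 0.4; 0 0 0 0 0 0 0.4; 0 0 0 0 0 0 0.4; 0 0 0 0 0 0 0.4; 0 0 0 0 0 0 0.4; 0 0 0 0 0 0 0.4",
)

```text
time: 12.45
ee_pos: [0.4359, 0.0404, 0.1847]
tcp_rot: [-180.0, 0.3, 87.8]
wrist_force: [-2.4, -17.8, 2.9]
opening: 0.0597
grasp_force: 8.8
```

Emit:
carry_out(
  targets="-0.1 0 0 0 0 0 0.4; -0.3 0 0 0 0 0 0.4; -0.5 0 0 0 0 0 0.4; -0.6 0 -0.5 0 0 0 0.4; -0.6 0 -0.7 0 0 0 0.4; -0.6 0 -0.7 0 0 0 0.4; -0.6 0 -0.7 0 0 0 0.4; 0 0 0 0 0 0 0.4",
)

```text
time: 13.12
ee_pos: [0.432, -0.0928, 0.2941]
tcp_rot: [179.6, 0.1, 87.7]
wrist_force: [0.5, 0.7, -0.4]
opening: 0.0599
grasp_force: 0.0
```

```bash
python3 - <<'E'
from h import *
st()
crop(camera("wrist"),0,0,512,384,1.5,"pics/w5.png")
E
```

```text
t 13.12 p [ 0.432  -0.0928  0.2941] rot [1.7957e+02 7.0000e-02 8.7730e+01] q [-12.1 -10.9 -17.4  83.1   0.   80.1] F [ 0.5  0.7 -0.4] op 0.0599
```

View pics/w5.png

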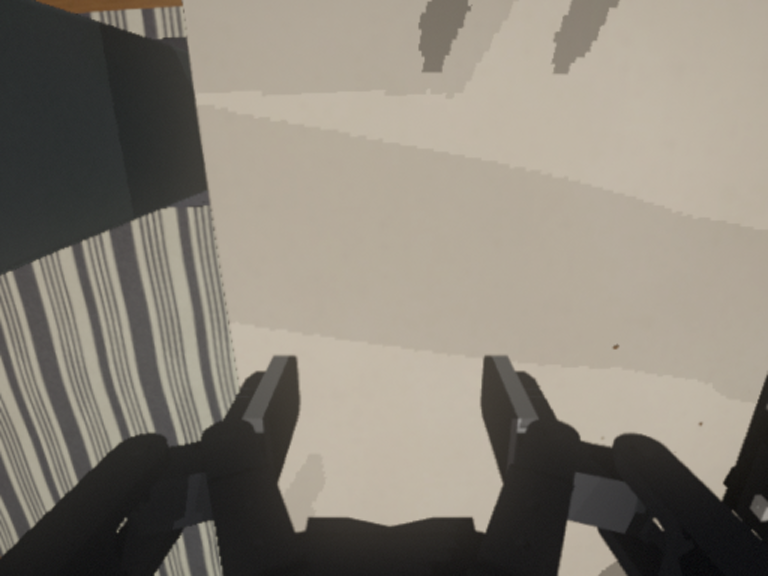

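The view ahead is bare worktop, with the gripper well clear. The push ended in a firm stop (about 18 N) with the finger faces within 2 mm of where the tray's near end should be when home.

```bash
python3 -c "
from workcell import bot;print(bot.job_done())"
```

```text
the job is handed in; nothing more can be done
None
```

I pushed the crumb tray into the bay until it met the stop, backed the arm clear and handed the job in; I judged it home by the push force and arm position (no picture of the tray after the final push), and no verdict was returned.

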